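# Open the studio rag can for a painter and let the lid down softly

## Task

My hands are covered in paint: please press the lever of the red rag can down to open its lid all the way, and keep it wide open for at least three seconds while I drop my waste in. Then ease the lever back up so that the lid comes down gently and shuts fully without slamming, and take the hand away. Work only by pushing on the lever's pad with the fingertips: do not touch the lid, shove, tip or lift the can, or disturb the painting things around it.

Things in the scene. Friction and masses are not known exactly. Their poses are not given: they have to be found in the camera images.
- can: Red steel rag can with a yellow band, standing loose on the bench: drum 190 mm across, 226 mm high with the lid shut, about 3.8 kg in all. Origin: centre of the underside. Its front, where the lever's pad sticks out, is its own -x; the lid's hinge is at its back (+x); z is up. Side bars, rods and hinge shaft reach 126 mm to either side (y) and 110 mm behind the axis.
- press_pad: Flat pad at the front of the lever, steel with a ribbed black rubber top: 34 mm along its own x (which points back to the can), 64 mm along its y (the can's y), 11 mm thick. Origin: its middle. Two round bars 10 mm thick carry it along both sides of the can from pivots 105 mm above the bench. The pad lies level at rest and leans with the lever (front edge down).
- pad_top (a point): Middle of the pad's rubber top, where to press. At rest it is 165 mm in front of the can's axis (70 mm clear of the drum) and 131 mm above the bench. It goes down 59 mm to its stop on an almost vertical arc (radius 166 mm, under 4 mm sideways). Above it there is always free space: the lid swings up and away from it, to 410 mm above the bench.
- lever (a joint): Angle of the lever, rad: 0 at rest (pad up, lid shut), 0.36 pressed right down against its stop. Nothing latches: the lid's weight pushes the pad back up, with 4 to 10 N when nearly shut and only 1 to 4 N when fully open, and if the pad is let go the lid slams.
- lid (a joint): Angle of the lid about its hinge, rad: 0 shut, 1.15 fully open. Linked to the lever by the push rods, it always turns 3.2 times as far as the lever: 10 mm of pad travel are some 0.2 rad of lid.
- lid_plate: The red steel lid, a disc 205 mm across and 19 mm thick. Origin: middle of its underside. Its own -x points to its front edge. Not to be touched.
- tube_yellow: Bystander on the palette: paint tube with a yellow band, 150 x 36 x 32 mm, lying along its own x, white cap at -x. Origin: middle of the underside.
- tube_blue: Bystander on the palette: the same tube with a light blue band.
- tube_orange: Bystander, lying on the bench in front of the lever's pad: the same tube with an orange band.
- brush: Bystander: flat paint brush, 265 mm long, 26 mm wide, 18 mm high, lying along its own x (bristles at +x) beside the can. Origin: on the underside, mid-length of the handle.
- palette_knife: Bystander on the palette: palette knife with a black handle, 200 mm long, 20 mm high, lying along its own x, blade at +x. Origin: underside, mid-length.
- medium_bottle: Bystander beside the lever: closed amber bottle, 56 mm across, 130 mm high, standing. Origin: centre of its underside.
- brush_jar: Bystander: white pot 80 mm across and 105 mm high with brushes standing up to 270 mm. Origin: centre of its underside.
- palette: Wooden palette with dried paint, 300 (own x) x 260 x 8 mm, fixed on the bench. Origin: centre of its underside.

How it is judged:
By the outcome, as a careful person would: the job done as asked, in the order asked, and still so for the second after the job is handed in, with the robot touching nothing.
It also fails if it takes over 48 s, if anything falls off the work surface, if the arm or the gripper's body presses on something with over 40 N, if the wrist force passes 120 N, or if a joint passes its speed limit or range.

## Robot

A 6-joint arm with a two-finger parallel gripper is mounted at the origin on the work surface. World frame = base frame: x ahead of the robot, y to its left, z up, the work surface at z = 0. Lengths are in mm, angles in rad, forces in N, time in s.
With the tool pointing down it reaches from about 275 to 750 mm from the base axis. Payload 10.2 kg.
Tool frame: the origin (TCP) lies midway between the tips of the shut fingers; the grasp point (between the pads) lies 19 mm behind it (ctrl.grip_depth is the distance from the TCP to the grasp point, in mm); y points along the fingers, x is the direction in which the jaws open and shut, and the axes are right-handed (so a half turn about y gives the same grasp; the last joint's range is limited). The gripper opens to 85 mm and grips with 20 to 120 N. Pads are 22 mm wide; open, the fingers measure 114 mm over their backs; the gripper's body (76 mm by 85 mm) begins 54 mm behind the grasp point. The pads swing forward as they close: fully open they stand 13 mm farther back than shut.
Start: joints at [1.001, 0.313, 1.498, -0, 1.331, -0.223], TCP at [178.455, 493.746, 231.294] pointing down, gripper open.
Joint ranges: [-2.94, 2.94], [-0.97, 2.17], [0.19, 2.56], [-1.23, 4.37], [0.02, 3.11], [-2.88, 2.88]. Speed limits (rad/s): [2.39, 2.39, 3.01, 3.14, 3.14, 3.14].

## Interface

Orientations are given as a unit quaternion [w, x, y, z].
In Python, from rig import ctrl gives the robot as it stands. The module is installed in compiled form; this text tells all that it offers.
- The arm moves only by the tool drive_tool, never from a script. Its arguments are lists of equal length, an entry for each row: "gripper": the closure, from 0 (fully open) to 1 (shut); "offset": the shift along the tool's x, y, z in m, a list of three; "turn": the turn about the tool's y in degrees. In form: {"gripper": [gripper, ...], "offset": [[tx, ty, tz], ...], "turn": [turn, ...]}. A call has 1 to 20 rows; each row shifts and turns the commanded pose from where the row before left it, along the tool's axes as they then stand; what a row does not reach is not made up. A row lasts 1/12 s, in which the tool goes at most 41.7 mm and 7.16 degrees, less where a joint would pass 70% of its speed; a pose out of reach is approached as far as the arm can. A call is refused whole if a number of a shift passes 0.0417 or a number of a turn 7.16, either way. A call with a gripper value outside its range is refused whole. The fingers move at their own pace and stop on an object; "force" is the grip in N (left out, the last holds). Time passes only in rows, so rows that do not move let the fingers close. It gives the time, the measured TCP pose, the force and the opening at its end, in the units of the state.
- ctrl.sense(): the state, without advancing time (a new reading comes with each control period).
- ctrl.capture(name): name is "side" or "top"; returns (picture, depth): 420x560x3 uint8, red, green, blue; 420x560 float32, mm along the optical axis (not along the pixel's ray), 0 where there is no reading.
- ctrl.camera_params(name): a dict with "fovy" (degrees; the focal length in pixels is half the picture's height over the tangent of half this angle, whatever the lens; pixels are square), "cx", "cy" (the principal point, pixels), "view" (4x4, takes a point from world to camera coordinates). Camera axes: x right, y down, z forward; pixel columns grow to the right and rows downward; lengths in mm; the calibration is good to about 2 mm. A picture is of the moment at which its call begins. camera_params takes no time and is no camera call.
- ctrl.finish_job(): hands the job in, once; it reports no verdict.
Trained networks look in the newest picture that a camera, given by its name, has taken for a name from the list of things; names that differ only in an ending like _2 or _b are one class to them, and where a whole thing is asked for, a point or a joint stands for the part that bears it (a point fixed in the world has none). Each returns a list of dicts, best first, with "score" (0 to 1); they miss things now and then, are a little off and sometimes report something else, mostly with a low value. They report only what shows in the picture. A call takes as long as a camera call.
- ctrl.boxes_of(camera, query): "centre" ([x, y, z] in mm, in the coordinates of the camera as it stood for that picture, good to about 4 mm: the middle of the surface that is visible of it).
- ctrl.regions_of(camera, query): "mask" (420x560 bool, what is visible of it).
- ctrl.pinpoint(camera, query): "centre" ([x, y, z] in mm, in the coordinates of the camera as it stood for that picture, good to about 4 mm: a listed point, or the origin of a listed thing).
The state is a dict: "time_s": time; "joints": joint angles; "dq": joint speeds; "tau": joint torques, N m; "eef_pos": TCP position; "ee_rot": TCP orientation; "force": force on the tool from outside, world axes, zero at the start; "wrist_torque": the same for the moment, N m; "grip_width": opening from 0.0 (shut) to 1.0 (fully open).
Only numpy, scipy, OpenCV 4.12 (cv2) and the standard library are available. Lean on these libraries where they do the work, as an engineer would, in place of code of your own. Each camera call takes 0.05 s, during which the arm holds its last target.

## Working session

There is one attempt and no reset: what is moved stays moved. The work goes in short steps, Python scripts to look and compute and a tool call to move; the robot and the scene stay as the last step left them, time stands still between calls to the robot, and variables do not carry over. Pictures are saved under pics/ and viewed, and the job is handed in when it is done.

Besides the shell and the picture viewer there is one more tool, called after "Request:" as a command line: name --pt "numbers of a row" for each row, then --argument value for the rest. drive_tool: Moves the arm, as the interface text tells. Its arguments: {"type":"object","properties":{"gripper":{"type":"array","items":{"type":"number"}},"offset":{"type":"array","items":{"type":"array","items":{"type":"number"}}},"turn":{"type":"array","items":{"type":"number"}},"force":{"type":"number"}},"required":["gripper","offset","turn"]}

```bash
mkdir -p pics; ls
cat > h.py <<'E'
import numpy as np, cv2
from rig import ctrl
def w(cam,p):
    V=np.array(ctrl.camera_params(cam)["view"]); return (np.linalg.inv(V)@np.r_[p,1])[:3]
E
python3 - <<'E'
from h import *
print(ctrl.sense())
for c in("side","top"):
    p,d=ctrl.capture(c); cv2.imwrite(f"pics/{c}0.png",p[:,:,::-1])
    for q in("can","pad_top","press_pad","medium_bottle","tube_orange","brush_jar"):
        print(c,q,[(round(r["score"],2),w(c,r["centre"]).round()) for r in ctrl.pinpoint(c,q)[:2]])
E
```

```text
pics
{'time_s': 0.0, 'joints': array([ 1.00062197e+00,  3.13451295e-01,  1.49844921e+00,  1.91647853e-06,
        1.33100554e+00, -2.23386743e-01]), 'dq': array([-0.00048329, -0.0027056 ,  0.00117478,  0.00024219, -0.00051919,
       -0.00062892]), 'tau': array([-3.53105706e-04, -4.12266254e+01, -2.59739453e+01, -2.48178821e-04,
        4.16024282e-03,  4.80474071e-06]), 'eef_pos': array([178.29513536, 493.51796045, 230.72985364]), 'ee_rot': array([-0.57859021,  0.57894089,  0.40580914, -0.40666909]), 'force': array([-0.45236744,  0.12093864, -0.34117152]), 'wrist_torque': array([-0.00951466, -0.05871755, -0.01161281]), 'grip_width': 0.9987959009414247}
side can [(0.95, array([ 668., -183.,    1.])), (0.4, array([ 665., -181.,  208.]))]
side pad_top []
side press_pad []
side medium_bottle []
side tube_orange [(0.69, array([563.,  57.,  -2.]))]
side brush_jar [(0.75, array([666., 349.,  -1.]))]
top can [(0.68, array([ 672., -178.,    1.]))]
top pad_top [(0.63, array([636., -24., 135.]))]
top press_pad [(0.73, array([639., -20., 125.]))]
top medium_bottle [(0.83, array([711.,  82.,  -1.]))]
top tube_orange [(0.81, array([570.,  64.,  -6.]))]
top brush_jar [(0.94, array([663., 345.,  -1.]))]
```

View pics/side0.png

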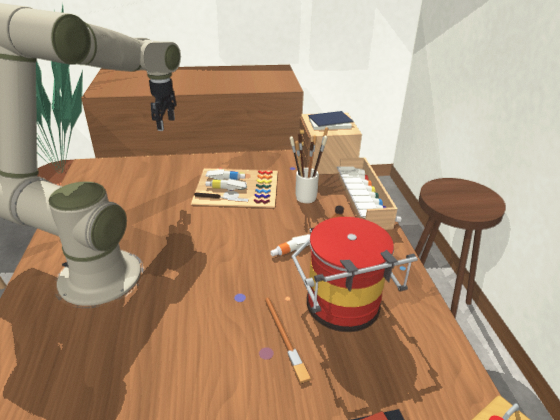

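View pics/top0.png

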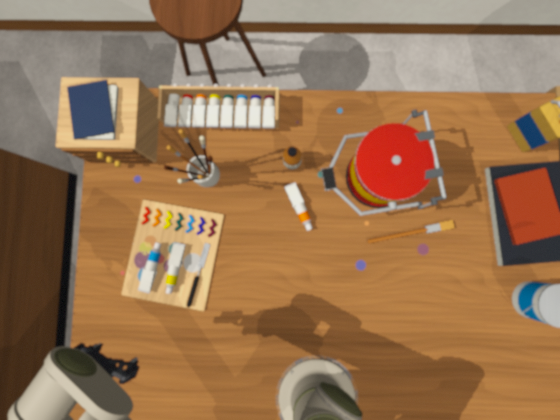

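The top view shows the pad as a dark rectangle at about (328,178), with the can lid centred near (396,160). The bottle is at (292,158) and the orange tube at (300,205). Both are clear of the pad. Next I'll refine the pad pose from depth.

Run:
```python
from h import *
from scipy.spatial.transform import Rotation as R
P=ctrl.camera_params("top"); V=np.array(P["view"]);f=210/np.tan(np.radians(P["fovy"]/2))
p,d=ctrl.capture("top")
L=[w("top",r["centre"]) for r in ctrl.pinpoint("top","pad_top")[:1]]; print(L)
m=ctrl.regions_of("top","press_pad"); print([(r["score"],r["mask"].sum()) for r in m])
M=m[0]["mask"]&(d>0); v,u=np.nonzero(M); z=d[M]
X=np.c_[(u-P["cx"])*z/f,(v-P["cy"])*z/f,z,np.ones(len(z))]@np.linalg.inv(V).T
X=X[:,:3]; k=(X[:,2]>115)&(X[:,2]<145); X=X[k]
print(len(X),np.median(X,0),X.min(0),X.max(0)); 
r=cv2.minAreaRect(X[:,:2].astype(np.float32)); print(r)
print("can",[w("top",r["centre"]) for r in ctrl.pinpoint("top","can")[:1]])
print("lid",[w("top",r["centre"]) for r in ctrl.pinpoint("top","lid_plate")[:1]])
s=ctrl.sense(); q=s["ee_rot"]; print(R.from_quat(q[[1,2,3,0]]).as_matrix().round(3))
c=cv2.resize(p[110:250,260:460],None,fx=4,fy=4,interpolation=cv2.INTER_CUBIC); cv2.imwrite("pics/zoom.png",c[:,:,::-1])
```

```text
[array([ 673.5046905 , -179.76212307,   -1.06718974])]
[(0.74, np.int64(234))]
233 [640.08211701 -20.60662213 132.33212709] [608.88074983 -37.72990141 125.62556541] [669.23101323  -0.83398158 137.43396733]
((638.740966796875, -20.863380432128906), (60.338069915771484, 32.44157028198242), 13.594294548034668)
can [array([ 672.2895577 , -176.84733611,   -3.45203129])]
lid [array([ 671.64392704, -181.49441965,  203.19870733])]
[[ 0.34  0.   -0.94]
 [ 0.94 -0.    0.34]
 [ 0.   -1.   -0.  ]]
```

View pics/zoom.png

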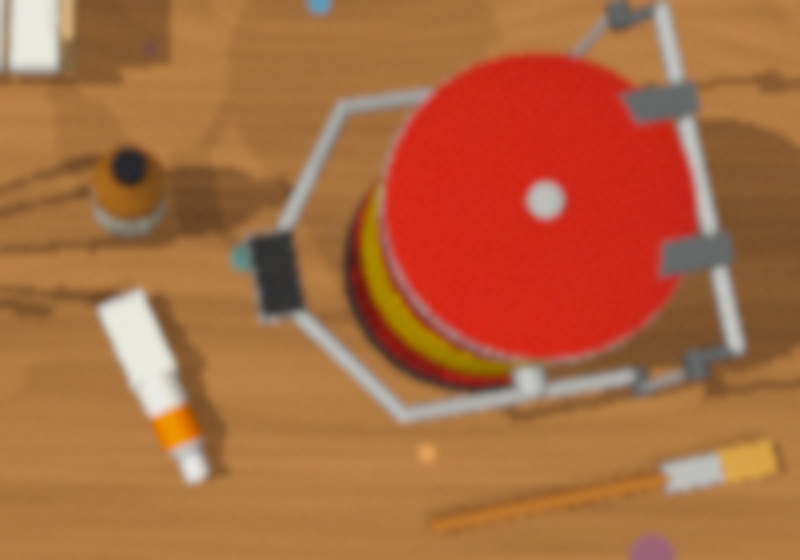

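Request:
drive_tool --gripper '[1,1,1,1,1,1,1,1,1,1,1,1,1,1,1,1,1,1,1,1]' --pt "-0.0054 0 -0.0101" --pt "-0.0127 0 -0.0236" --pt "-0.0181 0 -0.0338" --pt "-0.0181 0 -0.0338" --pt "-0.0181 0 -0.0338" --pt "-0.0181 0 -0.0338" --pt "-0.0181 0 -0.0338" --pt "-0.0181 0 -0.0338" --pt "-0.0181 0 -0.0338" --pt "-0.0181 0 -0.0338" --pt "-0.0181 0 -0.0338" --pt "-0.0181 0 -0.0338" --pt "-0.0181 0 -0.0338" --pt "-0.0181 0 -0.0338" --pt "-0.0181 0 -0.0338" --pt "-0.0181 0 -0.0338" --pt "-0.0181 0 -0.0338" --pt "-0.0181 0 -0.0338" --pt "-0.0127 0 -0.0236" --pt "-0.0054 0 -0.0101" --turn '[0,0,0,0,0,0,0,0,0,0,0,0,0,0,0,0,0,0,0,0]' --force 40

```text
time_s: 2.62
eef_pos: [640.9, -23.5, 230.4]
ee_rot: [-0.579, 0.579, 0.405, -0.406]
force: [-0.5, 0.1, -0.3]
grip_width: 0.0
```

Request:
drive_tool --gripper '[1,1,1,1,1,1,1,1,1,1,1]' --pt "0 0 0" --pt "0 0 0" --pt "0 0 0" --pt "0 0 0" --pt "0 0 0" --pt "0 0 0" --pt "0 0 0" --pt "0 0 0" --pt "0 0 0" --pt "0 0 0" --pt "0 0 0" --turn '[4,6,7,7,7,7,7,6.5,4,2,0]'

```text
time_s: 3.53
eef_pos: [639.4, -20.2, 231.3]
ee_rot: [-0.703, 0.703, 0.077, -0.077]
force: [-0.4, -0.1, -0.4]
grip_width: 0.004
```

Request:
drive_tool --gripper '[1,1,1,1,1,1,1,1,1,1]' --pt "0 0.006 0" --pt "0 0.012 0" --pt "0 0.014 0" --pt "0 0.014 0" --pt "0 0.013 0" --pt "0 0.012 0" --pt "0 0.007 0" --pt "0 0.004 0" --pt "0 0.002 0" --pt "0 0 0" --turn '[0,0,0,0,0,0,0,0,0,0]'

```text
time_s: 4.37
eef_pos: [639.7, -19.5, 147.3]
ee_rot: [-0.703, 0.703, 0.078, -0.078]
force: [-0.6, -0.2, 0.3]
grip_width: -0.002
```

Run:
```python
from h import *
for c,(a,b,e,g) in {"side":(200,340,260,460),"top":(100,240,250,450)}.items():
    p,d=ctrl.capture(c); cv2.imwrite(f"pics/{c}1.png",cv2.resize(p[a:b,e:g],None,fx=4,fy=4,interpolation=cv2.INTER_CUBIC)[:,:,::-1])
s=ctrl.sense();print(s["eef_pos"],s["force"],s["joints"])
```

```text
[639.95886793 -19.45002147 147.92607799] [-0.25977572  0.9327547   0.30794771] [-2.13037075e-01  6.33687655e-01  1.22906718e+00 -1.74838616e-05
  1.27778474e+00 -4.33672799e-01]
```

View pics/side1.png

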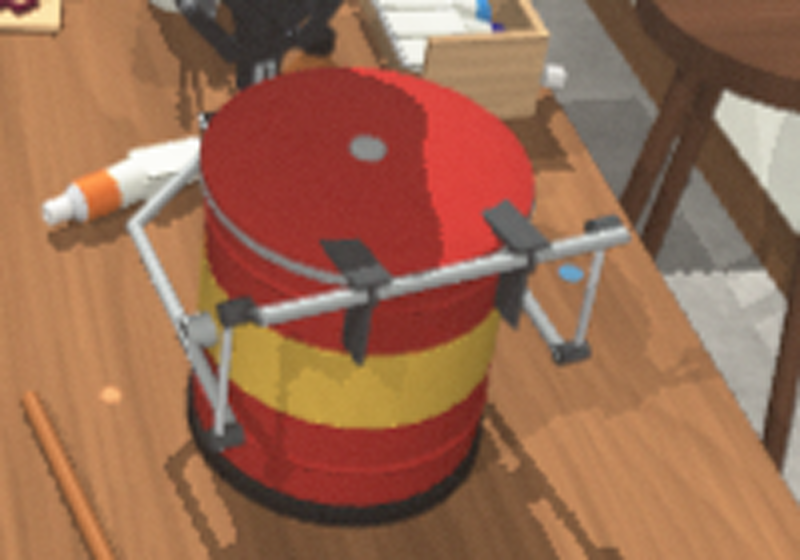

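View pics/top1.png

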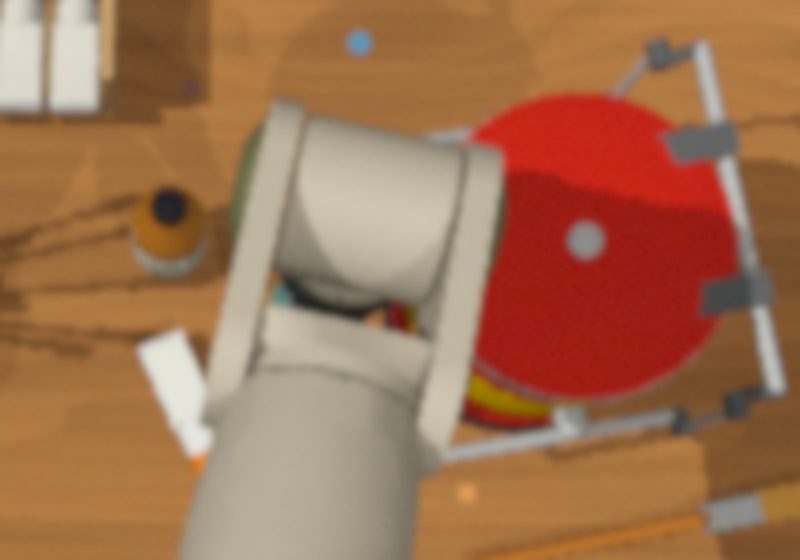

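Run:
```python
from h import *
P=ctrl.camera_params("top"); V=np.array(P["view"]);f=210/np.tan(np.radians(P["fovy"]/2))
p,d=ctrl.capture("top")
v,u=np.mgrid[0:420,0:560]; z=d
X=np.stack([(u-P["cx"])*z/f,(v-P["cy"])*z/f,z,np.ones_like(z)],-1)@np.linalg.inv(V).T
X=X[...,:3]; a=np.radians(12); ex=np.array([np.sin(a),-np.cos(a)]); ey=np.array([np.cos(a),np.sin(a)])
D=X[...,:2]-[672,-180]; cx=D@ex; cy=D@ey
for lo in range(230,560,30):
    k=(d>0)&(X[...,2]>lo)&(X[...,2]<lo+30)&(abs(cy)<130)&(cx>-300)&(cx<150)
    if k.any():
        i=np.argmax(np.where(k,cx,-1e9)); print(lo,k.sum(),"max can-x",cx.flat[i],cy.flat[i],np.percentile(cx[k],[1,99]))
```

```text
230 8 max can-x 17.93289130711555 5.503142521241463 [-15.10309822  17.16022656]
260 17 max can-x -144.76129059660218 -29.305823735567923 [-199.13611749 -145.095665  ]
290 66 max can-x -143.0897453281331 -28.50467080571936 [-198.9320741  -146.78934493]
320 40 max can-x -150.91260440829907 -34.25004747515727 [-196.86026724 -151.83728401]
350 61 max can-x -138.04261216450206 -47.35140342197929 [-204.12942003 -139.06714541]
380 80 max can-x -136.57585801831192 -43.78815487470519 [-233.6930143  -137.79863232]
410 1042 max can-x -92.84438288097768 18.27559469732132 [-232.62788778  -96.39337571]
440 2232 max can-x -97.2649057291249 5.462392720319866 [-265.27602305 -104.92042444]
470 1561 max can-x -138.30562091908678 -82.45506646774913 [-271.52310046 -144.84692875]
500 241 max can-x -200.25511171243565 -129.62044528936383 [-259.76734775 -201.72725975]
```

Request:
drive_tool --gripper '[1,1,1,1,1,1,1,1,1,1,1,1]' --pt "0 0.002 0" --pt "0 0.003 0" --pt "0 0.003 0" --pt "0 0.003 0" --pt "0 0.002 0" --pt "0 0.001 0" --pt "0 0.001 0" --pt "0 0.001 0" --pt "0 0.001 0" --pt "0 0.001 0" --pt "0 0.001 0" --pt "0 0.001 0" --turn '[0,0,0,0,0,0,0,0,0,0,0,0]'

```text
time_s: 5.52
eef_pos: [639.8, -19.3, 128.0]
ee_rot: [-0.703, 0.703, 0.078, -0.078]
force: [-2.9, 0.9, 6.9]
grip_width: -0.002
```

Request:
drive_tool --gripper '[1,1,1,1,1,1,1,1,1,1,1,1,1,1,1,1,1,1]' --pt "0 0.001 0" --pt "0 0.0015 0" --pt "0 0.0015 0" --pt "0 0.0015 0" --pt "0 0.0015 0" --pt "0 0.0015 0" --pt "0 0.0015 0" --pt "0 0.0015 0" --pt "0 0.0015 0" --pt "0 0.0015 0" --pt "0 0.0015 0" --pt "0 0.0015 0" --pt "0 0.0015 0" --pt "0 0.0015 0" --pt "0 0.0015 0" --pt "0 0.0015 0" --pt "0 0.001 0" --pt "0 0.001 0" --turn '[0,0,0,0,0,0,0,0,0,0,0,0,0,0,0,0,0,0]'

```text
time_s: 7.02
eef_pos: [639.9, -18.8, 102.2]
ee_rot: [0.703, -0.703, -0.078, 0.078]
force: [-0.5, 4.1, 5.4]
grip_width: -0.002
```

Run:
```python
from h import *
for c,(a,b,e,g) in {"side":(150,340,260,460),"top":(100,240,250,450)}.items():
    p,d=ctrl.capture(c); cv2.imwrite(f"pics/{c}2.png",cv2.resize(p[a:b,e:g],None,fx=3,fy=3,interpolation=cv2.INTER_CUBIC)[:,:,::-1])
s=ctrl.sense();print(s["eef_pos"],s["force"])
```

```text
[639.88526092 -19.11498932 101.90240883] [-0.43681926  4.69734827  3.25123243]
```

View pics/side2.png

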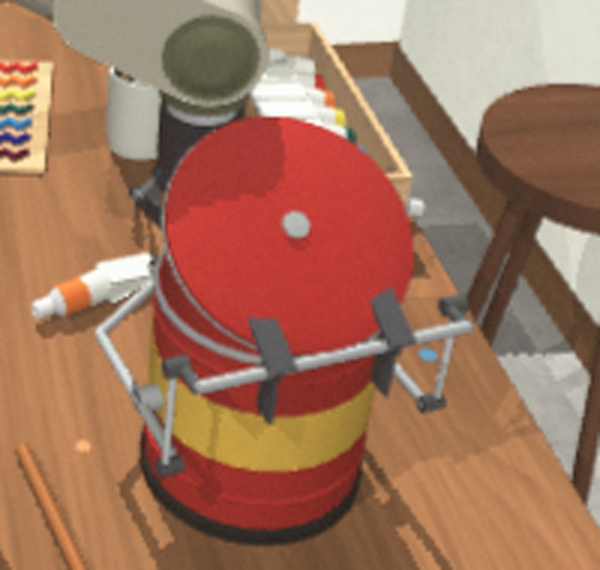

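View pics/top2.png

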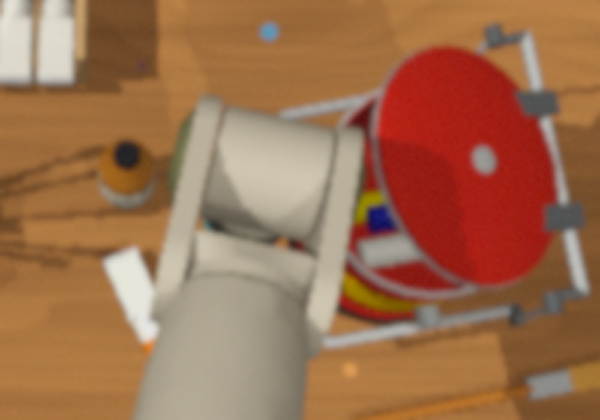

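The lid is about half open and clear of the wrist, and the can hasn't moved. Continuing down.

Request:
drive_tool --gripper '[1,1,1,1,1,1,1,1,1,1,1,1,1,1,1,1,1,1,1]' --pt "0 0.001 0" --pt "0 0.0015 0" --pt "0 0.0015 0" --pt "0 0.0015 0" --pt "0 0.0015 0" --pt "0 0.0015 0" --pt "0 0.0015 0" --pt "0 0.0015 0" --pt "0 0.0015 0" --pt "0 0.0015 0" --pt "0 0.0015 0" --pt "0 0.0015 0" --pt "0 0.0015 0" --pt "0 0.0015 0" --pt "0 0.0015 0" --pt "0 0.001 0" --pt "0 0.001 0" --pt "0 0.001 0" --pt "0 0.0005 0" --turn '[0,0,0,0,0,0,0,0,0,0,0,0,0,0,0,0,0,0,0]'

```text
time_s: 8.7
eef_pos: [639.6, -19.3, 76.0]
ee_rot: [0.703, -0.703, -0.078, 0.078]
force: [-1.1, -0.9, 2.6]
grip_width: 0.0
```

Request:
drive_tool --gripper '[1,1,1,1,1,1]' --pt "0 0.001 0" --pt "0 0.0005 0" --pt "0 0.0005 0" --pt "0 0.0005 0" --pt "0 0.0005 0" --pt "0 0 0" --turn '[0,0,0,0,0,0]'

```text
time_s: 9.2
eef_pos: [639.7, -19.3, 73.2]
ee_rot: [0.703, -0.703, -0.078, 0.078]
force: [1.2, -0.2, 1.8]
grip_width: 0.001
```

Request:
drive_tool --gripper '[1,1,1,1,1]' --pt "0 0.0005 0" --pt "0 0.0005 0" --pt "0 0.0005 0" --pt "0 0 0" --pt "0 0 0" --turn '[0,0,0,0,0]'

```text
time_s: 9.62
eef_pos: [639.7, -19.4, 71.8]
ee_rot: [-0.703, 0.703, 0.078, -0.078]
force: [-0.2, -0.6, 1.7]
grip_width: -0.0
```

Request:
drive_tool --gripper '[1,1,1,1]' --pt "0 0.0005 0" --pt "0 0.0005 0" --pt "0 0 0" --pt "0 0 0" --turn '[0,0,0,0]'

```text
time_s: 9.95
eef_pos: [639.9, -19.4, 71.6]
ee_rot: [-0.703, 0.703, 0.078, -0.078]
force: [-1.7, -0.5, 8.3]
grip_width: -0.001
```

The force has jumped from 1.7 to 8.3 N, so the lever is on its stop. Holding here.

Request:
drive_tool --gripper '[1,1,1,1,1,1,1,1,1,1,1,1,1,1,1,1,1,1,1,1]' --pt "0 0.0002 0" --pt "0 0 0" --pt "0 0 0" --pt "0 0 0" --pt "0 0 0" --pt "0 0 0" --pt "0 0 0" --pt "0 0 0" --pt "0 0 0" --pt "0 0 0" --pt "0 0 0" --pt "0 0 0" --pt "0 0 0" --pt "0 0 0" --pt "0 0 0" --pt "0 0 0" --pt "0 0 0" --pt "0 0 0" --pt "0 0 0" --pt "0 0 0" --turn '[0,0,0,0,0,0,0,0,0,0,0,0,0,0,0,0,0,0,0,0]'

```text
time_s: 11.62
eef_pos: [639.9, -19.4, 71.6]
ee_rot: [-0.703, 0.703, 0.078, -0.078]
force: [-2.3, -0.8, 8.6]
grip_width: 0.002
```

Run:
```python
from h import *
for c,(a,b,e,g) in {"side":(150,340,260,460),"top":(100,240,250,450)}.items():
    p,d=ctrl.capture(c); cv2.imwrite(f"pics/{c}3.png",cv2.resize(p[a:b,e:g],None,fx=3,fy=3,interpolation=cv2.INTER_CUBIC)[:,:,::-1])
s=ctrl.sense();print(s["eef_pos"],s["force"])
```

```text
[639.88711174 -19.41986531  71.55263224] [-2.37698643  0.0760565   8.78254115]
```

View pics/side3.png

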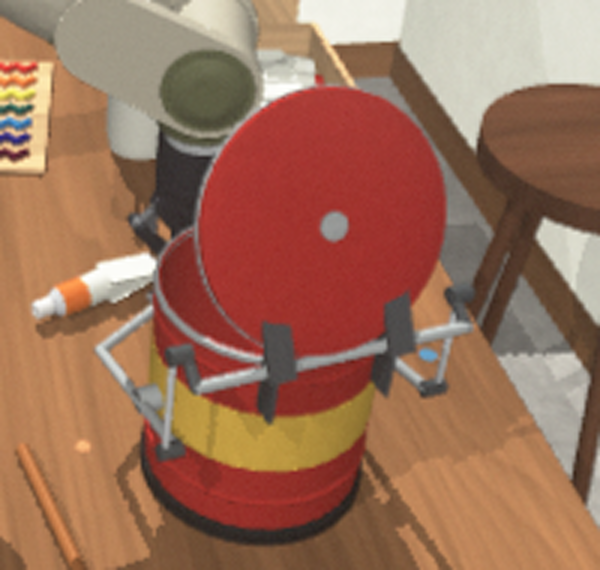

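View pics/top3.png

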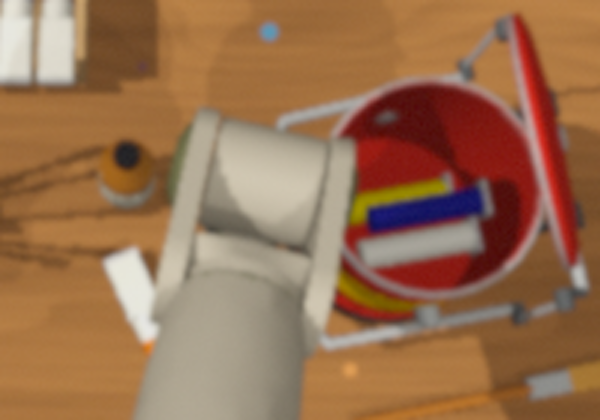

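Request:
drive_tool --gripper '[1,1,1,1,1,1,1,1,1,1,1,1,1,1,1,1,1,1,1,1]' --pt "0 0 0" --pt "0 0 0" --pt "0 0 0" --pt "0 0 0" --pt "0 0 0" --pt "0 0 0" --pt "0 0 0" --pt "0 0 0" --pt "0 0 0" --pt "0 0 0" --pt "0 0 0" --pt "0 0 0" --pt "0 0 0" --pt "0 0 0" --pt "0 0 0" --pt "0 0 0" --pt "0 0 0" --pt "0 0 0" --pt "0 0 0" --pt "0 0 0" --turn '[0,0,0,0,0,0,0,0,0,0,0,0,0,0,0,0,0,0,0,0]'

```text
time_s: 13.38
eef_pos: [639.9, -19.4, 71.5]
ee_rot: [-0.703, 0.703, 0.078, -0.078]
force: [-3.3, -0.4, 9.7]
grip_width: 0.003
```

Request:
drive_tool --gripper '[1,1,1,1,1,1,1,1]' --pt "0 0 0" --pt "0 0 0" --pt "0 0 0" --pt "0 0 0" --pt "0 0 0" --pt "0 0 0" --pt "0 0 0" --pt "0 0 0" --turn '[0,0,0,0,0,0,0,0]'

```text
time_s: 14.05
eef_pos: [639.9, -19.5, 71.6]
ee_rot: [-0.703, 0.703, 0.078, -0.078]
force: [-3.2, 0.3, 8.3]
grip_width: 0.001
```

The pictures show the lid fully open (nearly upright at top px ~(545,150)). The can is still in place and has stayed open for over 4 s. Now easing up.

Request:
drive_tool --gripper '[1,1,1,1,1,1,1,1,1,1,1,1,1,1,1,1,1,1,1,1]' --pt "0 -0.0004 0" --pt "0 -0.0006 0" --pt "0 -0.0008 0" --pt "0 -0.001 0" --pt "0 -0.001 0" --pt "0 -0.001 0" --pt "0 -0.001 0" --pt "0 -0.001 0" --pt "0 -0.001 0" --pt "0 -0.001 0" --pt "0 -0.001 0" --pt "0 -0.001 0" --pt "0 -0.001 0" --pt "0 -0.001 0" --pt "0 -0.001 0" --pt "0 -0.001 0" --pt "0 -0.001 0" --pt "0 -0.001 0" --pt "0 -0.001 0" --pt "0 -0.001 0" --turn '[0,0,0,0,0,0,0,0,0,0,0,0,0,0,0,0,0,0,0,0]'

```text
time_s: 15.72
eef_pos: [639.7, -19.3, 89.5]
ee_rot: [0.703, -0.703, -0.078, 0.078]
force: [-0.7, 2.8, 1.9]
grip_width: 0.002
```

Request:
drive_tool --gripper '[1,1,1,1,1,1,1,1,1,1,1,1,1,1,1,1,1,1,1,1]' --pt "0 -0.001 0" --pt "0 -0.001 0" --pt "0 -0.001 0" --pt "0 -0.001 0" --pt "0 -0.001 0" --pt "0 -0.001 0" --pt "0 -0.001 0" --pt "0 -0.001 0" --pt "0 -0.001 0" --pt "0 -0.001 0" --pt "0 -0.001 0" --pt "0 -0.001 0" --pt "0 -0.001 0" --pt "0 -0.001 0" --pt "0 -0.001 0" --pt "0 -0.001 0" --pt "0 -0.001 0" --pt "0 -0.001 0" --pt "0 -0.001 0" --pt "0 -0.001 0" --turn '[0,0,0,0,0,0,0,0,0,0,0,0,0,0,0,0,0,0,0,0]'

```text
time_s: 17.38
eef_pos: [639.7, -19.4, 109.6]
ee_rot: [-0.703, 0.703, 0.078, -0.078]
force: [-0.1, 3.6, 5.4]
grip_width: -0.0
```

Contact is still there. I'll go slower for the last 22 mm.

Request:
drive_tool --gripper '[1,1,1,1,1,1,1,1,1,1,1,1,1,1,1,1,1,1,1,1]' --pt "0 -0.0008 0" --pt "0 -0.0008 0" --pt "0 -0.0008 0" --pt "0 -0.0008 0" --pt "0 -0.0007 0" --pt "0 -0.0007 0" --pt "0 -0.0007 0" --pt "0 -0.0007 0" --pt "0 -0.0007 0" --pt "0 -0.0007 0" --pt "0 -0.0006 0" --pt "0 -0.0006 0" --pt "0 -0.0006 0" --pt "0 -0.0006 0" --pt "0 -0.0006 0" --pt "0 -0.0005 0" --pt "0 -0.0005 0" --pt "0 -0.0005 0" --pt "0 -0.0005 0" --pt "0 -0.0005 0" --turn '[0,0,0,0,0,0,0,0,0,0,0,0,0,0,0,0,0,0,0,0]'

```text
time_s: 19.05
eef_pos: [639.9, -20.2, 122.5]
ee_rot: [-0.702, 0.703, 0.078, -0.078]
force: [-0.8, 1.0, 5.8]
grip_width: 0.0
```

Request:
drive_tool --gripper '[1,1,1,1,1,1,1,1,1,1,1,1,1,1,1,1,1,1,1,1]' --pt "0 -0.0004 0" --pt "0 -0.0004 0" --pt "0 -0.0004 0" --pt "0 -0.0004 0" --pt "0 -0.0003 0" --pt "0 -0.0003 0" --pt "0 -0.0003 0" --pt "0 -0.0003 0" --pt "0 -0.0003 0" --pt "0 -0.0003 0" --pt "0 -0.0003 0" --pt "0 -0.0003 0" --pt "0 -0.0003 0" --pt "0 -0.0003 0" --pt "0 -0.0003 0" --pt "0 -0.0003 0" --pt "0 -0.0003 0" --pt "0 -0.0003 0" --pt "0 -0.0003 0" --pt "0 -0.0003 0" --turn '[0,0,0,0,0,0,0,0,0,0,0,0,0,0,0,0,0,0,0,0]'

```text
time_s: 20.72
eef_pos: [639.7, -19.4, 128.7]
ee_rot: [-0.703, 0.703, 0.078, -0.078]
force: [1.9, -2.5, 4.8]
grip_width: 0.001
```

Request:
drive_tool --gripper '[1,1,1,1,1,1,1,1,1,1,1,1]' --pt "0 -0.0003 0" --pt "0 -0.0003 0" --pt "0 -0.0003 0" --pt "0 -0.0003 0" --pt "0 -0.0003 0" --pt "0 -0.0003 0" --pt "0 -0.0003 0" --pt "0 -0.0003 0" --pt "0 -0.0003 0" --pt "0 -0.0003 0" --pt "0 -0.0003 0" --pt "0 -0.0003 0" --turn '[0,0,0,0,0,0,0,0,0,0,0,0]'

```text
time_s: 21.72
eef_pos: [639.7, -19.4, 132.3]
ee_rot: [0.703, -0.703, -0.078, 0.078]
force: [-0.2, 0.8, -0.3]
grip_width: 0.003
```

Contact was lost just below 132.3 mm, so the pad is back at rest. Now backing off slowly at first, then clear of the can.

Request:
drive_tool --gripper '[1,1,1,1,1,1,1,1,1,1,1,1,1,1,1,1]' --pt "0 -0.0003 0" --pt "0 -0.0003 0" --pt "0 -0.0005 0" --pt "0 -0.001 0" --pt "0 -0.002 0" --pt "0 -0.005 0" --pt "0 -0.01 0" --pt "0 -0.015 0" --pt "0 -0.018 0" --pt "0 -0.018 0" --pt "0 -0.018 0" --pt "0 -0.018 0" --pt "0 -0.012 0" --pt "0 -0.006 0" --pt "0 -0.003 0" --pt "0 0 0" --turn '[0,0,0,0,0,0,0,0,0,0,0,0,0,0,0,0]'

```text
time_s: 23.05
eef_pos: [639.7, -19.4, 259.9]
ee_rot: [-0.703, 0.703, 0.078, -0.078]
force: [-0.4, -0.6, -0.6]
grip_width: -0.004
```

Request:
drive_tool --gripper '[1,1,1,1,1,1,1,1,1,1,1,1]' --pt "-0.01 0 0" --pt "-0.02 0 0.002" --pt "-0.025 0 0.008" --pt "-0.025 0 0.012" --pt "-0.025 0 0.012" --pt "-0.025 0 0.012" --pt "-0.025 0 0.012" --pt "-0.02 0 0.012" --pt "-0.015 0 0.008" --pt "-0.008 0 0.003" --pt "0 0 0" --pt "0 0 0" --turn '[0,0,0,0,0,0,0,0,0,0,0,0]'

```text
time_s: 24.05
eef_pos: [429.2, 16.2, 259.3]
ee_rot: [-0.703, 0.703, 0.078, -0.078]
force: [0.2, -1.2, -0.4]
grip_width: -0.002
```

Run:
```python
from h import *
for c,(a,b,e,g) in {"side":(150,340,260,460),"top":(100,240,250,450)}.items():
    p,d=ctrl.capture(c); cv2.imwrite(f"pics/{c}4.png",cv2.resize(p[a:b,e:g],None,fx=3,fy=3,interpolation=cv2.INTER_CUBIC)[:,:,::-1])
for q in("can","pad_top","press_pad","lid_plate","medium_bottle","tube_orange"):
    print(q,[(round(r["score"],2),w("top",r["centre"]).round()) for r in ctrl.pinpoint("top",q)[:2]])
s=ctrl.sense();print(s["time_s"],s["eef_pos"],s["force"])
```

```text
can [(0.89, array([ 670., -179.,    0.]))]
pad_top [(0.75, array([636., -21., 136.]))]
press_pad [(0.73, array([639., -19., 128.]))]
lid_plate [(0.86, array([ 670., -183.,  206.]))]
medium_bottle [(0.54, array([711.,  85.,   3.]))]
tube_orange [(0.86, array([569.,  65.,  -2.]))]
24.45 [428.99048763  16.2687577  259.23420257] [1.06010737 0.06845885 0.57800732]
```

View pics/side4.png

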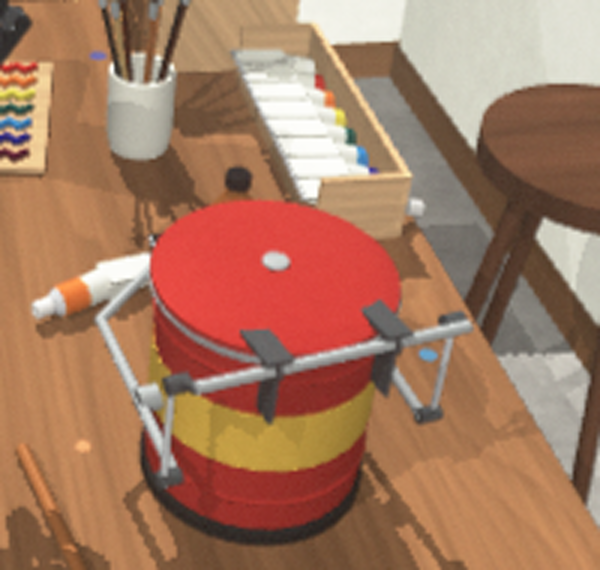

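View pics/top4.png

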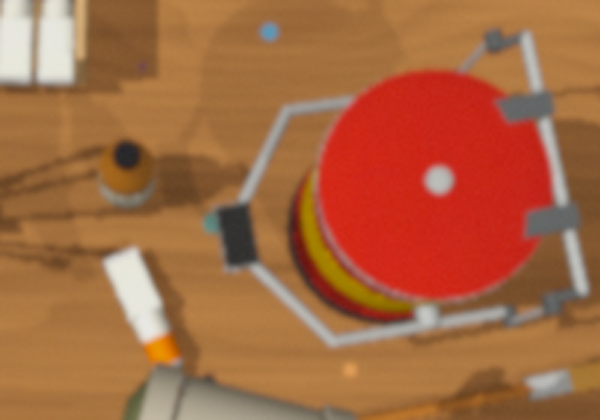

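The lid is shut (centre at top px ~(437,180)), and the pad is back at rest at ~(238,235). The can, tube and bottle are where they were, and the hand is clear. Handing in.

```bash
python3 -c "
from rig import ctrl
print(ctrl.finish_job())"
```

```text
the job is handed in; nothing more can be done
None
```

I opened the red rag can's lid all the way with the closed fingertips on the lever's pad, held it open, lowered it gently and took the hand away. The job is handed in, at about 24.5 s of the 48 s allowed.

- **Opening:** I pressed the pad down about 59 mm until the force rose from 1.7 to 8.3 N, which showed the lever was on its stop. I held it there for about 4 s, and pictures from both cameras during the hold showed the lid wide open.
- **Closing:** I raised the pad at about 12 mm/s, slowing to about 4 mm/s over the last stretch. The fingers still felt the pad at 128.7 mm and no longer did at 132.3 mm; its rest height is 131 mm. I judged the gentle shutting from this slow speed, since I could not measure the lid's own speed.
- **Last checks:** The final pictures show the lid shut and the pad level. The can, bottle and orange tube were within about 3 mm of where they started, which is within measurement error. I checked the brush by eye only in the pictures, and did not measure the tubes, knife and brush jar again. The force on the tool was near zero.
- **Disagreements:** One early look-up of the pad's position gave the can's centre instead. I discarded it and used the depth picture. About 4 N of sideways force showed midway through the stroke, probably friction as the pad swung on its arc, and the can did not visibly shift.

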